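# Salt the onigiri mould

### The arm

A 7-joint arm with a two-finger parallel gripper is mounted at the origin on the work surface. World frame = base frame: x ahead of the robot, y to its left, z up, the work surface at z = 0. Lengths are in mm, angles in rad, forces in N, time in s.
With the tool pointing down it reaches from about 425 to 800 mm from the base axis. Payload 8.3 kg.
Tool frame: the origin (TCP) lies midway between the tips of the shut fingers; the grasp point (between the pads) lies 19 mm behind it; z points along the fingers, y is the line along which they close (so a half turn about z gives the same grasp; the last joint's range is limited). The gripper opens to 85 mm and grips with 20 to 120 N. Pads are 22 mm wide; open, the fingers measure 114 mm over their backs; the gripper's body (76 mm by 85 mm) begins 54 mm behind the grasp point. The pads swing forward as they close: fully open they stand 13 mm farther back than shut.
Start: joints at [-1.198, 0.383, 0.016, 1.37, -0.006, 1.388, -0.046], TCP at [263.783, 566.588, 231.279] pointing down, gripper open.
Joint ranges: [-2.95, 2.95], [-0.25, 2.06], [-1.52, 1.56], [0.18, 2.33], [-1.44, 4.58], [0.02, 2.06], [-3.01, 3.01]. Speed limits (rad/s): [2.39, 2.39, 3.01, 3.01, 3.14, 3.14, 3.14].

### API

Orientations are given as a 3x3 rotation matrix whose columns are the frame's x, y, z axes.
In Python, from station import arm, solver, optics, finder gives the robot as it stands. The module is installed in compiled form; this text tells all that it offers. Calls block until the motion is done:
- arm.movep(position, orientation): joint-space move of the TCP to a pose.
- arm.move_l(position, attitude=None, vel=150, f_stop=None): straight line of the TCP; attitude=None keeps the orientation; vel is the mean speed in mm/s. With f_stop (N) it stops when the force on the tool has changed by that much, and returns True; else False.
- arm.move_joints(angles): joint-space move.
- arm.command_gripper(opening, newtons=None): opening from 0.0 (shut) to 1.0 (fully open); newtons is the grip in N (None keeps the last); returns when the fingers have stopped.
- arm.sleep(seconds).
- solver.solve_ik(position, orientation): joint angles nearest the present ones, or None.
- arm.get_obs(): the state.
- optics.read_camera(name): name is "scene" or "top" or "wrist"; returns the picture (400x640x3 uint8, blue, green, red); there is no depth.
- optics.camera_params(name): a dict with "fov_y" (degrees; the focal length in pixels is half the picture's height over the tangent of half this angle, whatever the lens; pixels are square), "cx", "cy" (the principal point, pixels), "rvec" (rotation vector, rad) and "tvec" (3), from world to camera coordinates, as OpenCV has them; the wrist camera has in their place "hand_eye" (4x4, takes a point from camera to tool coordinates, whose origin is the TCP and whose axes are the flange's). Camera axes: x right, y down, z forward; pixel columns grow to the right and rows downward; lengths in mm; the calibration is good to about 2 mm. A picture is of the moment at which its call begins: read the wrist's pose just before it. camera_params takes no time and is no camera call.
A pose or a line that the arm cannot do raises arm.Unreachable and nothing moves.
- arm.job_done(): hands the job in; it is judged then, once.
Trained networks look in the newest picture that a camera, given by its name, has taken for a name from the list of things; names that differ only in an ending like _2 or _b are one class to them, and where a whole thing is asked for, a point or a joint stands for the part that bears it (a point fixed in the world has none). Each returns a list of dicts, best first, with "conf" (0 to 1); they miss things now and then, are a little off and sometimes report something else, mostly with a low value. They report only what shows in the picture. A call takes as long as a camera call.
- finder.boxes_of(query, camera): "point" ([column, row] in pixels, amid what is visible of it).
- finder.mark_of(query, camera): "point" ([column, row] in pixels: a listed point, or the origin of a listed thing).
The state is a dict: "time_s": time; "q": joint angles; "qvel": joint speeds; "joint_torque": joint torques, N m; "ee_pos": TCP position; "tcp_rot": TCP orientation; "contact_force": force on the tool from outside, world axes, zero at the start; "ft_torque": the same for the moment, N m; "grip_width": opening from 0.0 (shut) to 1.0 (fully open); "grip_force": force on a finger pad.
Only numpy, scipy, OpenCV 4.12 (cv2) and the standard library are available. Lean on these libraries where they do the work, as an engineer would, in place of code of your own. Each camera call takes 0.05 s, during which the arm holds its last target. There are 200 camera calls.

### The job

Set the red onigiri mould, open side up, on the salt pot's stand under the spout, filling the red triangle outline with its point to the pot and its handle away from the pot, and let go of it. Then push the pot's black plunger head gently down until it meets its solid stop inside, wherever that comes today (the spring alone is not the stop), keep it firmly on the stop for about a second, and let it rise again fully. The mould stays in its outline, and the tin, tumbler and chopsticks stay where they are.

Things in the scene. Friction and masses are not known exactly. Their poses are not given: they have to be found in the camera images.
- pot: blue ceramic salt pot, 84 mm in diameter, fixed on a steel stand 6 mm thick, 124 mm wide (y), from x = -167 to +55 mm. Origin on the pot's axis at the stand's underside, z up; spout and stand reach out along -x. Lid's neck ends at z = 113 mm. The 12 mm thick spout reaches out to x = -70 mm, its lowest point at z = 72 mm: the mould must be slid in under it from the front, not lowered from above
- pad (a point): centre of the red rounded-triangle outline on the stand's top face, 102 mm in front (-x) of the pot's axis, 6 mm above the work surface; x axis to the pot, z up
- pad_handle (a point): point on the stand's centre line, 84 mm in front (-x) of the pad centre, in front of the red stripe: where the tip of the mould's handle belongs
- spout_tip (a point): lower end of the spout, 64 mm in front of the pot's axis, 72 mm above the work surface
- plunger: spring plunger: black round head 52 mm in diameter, 16 mm thick, on a steel stem. Origin at the centre of the head's flat top, 170 mm above the work surface when up; moves straight down. Spring 2 N at the top to 7 N deepest. The solid stop comes after 10 to 32 mm, differently each time; there the force rises steeply. 12 to 25 N on the head holds it there; over 35 N is rough
- dose_cam: metal dose cam inside the pot, hidden and out of reach, set at an unknown turn; the plunger's inner pin lands on it, which is the solid stop. Nothing to do with it directly, and its pose does not tell the depth
- mould: red plastic onigiri mould: open-topped rounded-triangle tray 38 mm tall, flat sides 34 mm and corners 54 mm from the centre, walls 4 mm, about 90 g, open side up. Origin at the centre of its underside, z up, x towards the corner farthest from the handle. Handle: solid bar on the middle of the -x side, from x = -34 to -84 mm, 14 mm wide (y), from z = 17 to 37 mm
- handle_mid (a point): middle of the mould's handle, to be gripped across y from above: 60 mm from the mould's centre along -x, 27 mm above its underside
- handle_tip (a point): point below the free end of the mould's handle, 84 mm from the mould's centre along -x, at underside height
- lunch_tin: stainless lunch tin with clip latches, 104 x 174 x 52 mm, a bystander; origin at the centre of its underside
- tumbler: glass tumbler, 68 mm in diameter, 100 mm tall, a bystander; origin at the centre of its underside
- chopsticks: pair of wooden chopsticks in a paper band, 210 x 20 x 10 mm, long along x, a bystander; origin at the centre of its underside

How it is judged:
By the outcome, as a careful person would: the job done as asked, in the order asked, and still so for the second after the job is handed in, with the robot touching nothing.
It also fails if it takes over 64 s, if anything falls off the work surface, if the arm or the gripper's body presses on something with over 40 N, if the wrist force passes 120 N, or if a joint passes its speed limit or range.

## Working session

There is one attempt and no reset: what is moved stays moved. The work goes in short steps, each a Python script; the robot and the scene stay as the last script left them, time stands still between calls to the robot, and variables do not carry over. Pictures are saved under pics/ and viewed, at most 10 in all, crops included, and the job is handed in when it is done.

```bash
mkdir -p pics
cat > h.py <<'E'
import numpy as np, cv2
from station import arm, solver, optics, finder
def snap(n,f=None):
    im=optics.read_camera(n)
    if f: cv2.imwrite(f,im)
    return im
def cam(n,o=None):
    p=optics.camera_params(n)
    f=200/np.tan(np.radians(p["fov_y"])/2)
    K=np.array([[f,0,p["cx"]],[0,f,p["cy"]],[0,0,1]])
    if "hand_eye" in p:
        T=np.eye(4);T[:3,:3]=o["tcp_rot"];T[:3,3]=o["ee_pos"]
        M=np.linalg.inv(T@np.array(p["hand_eye"]))
        return K,M[:3,:3],M[:3,3]
    return K,cv2.Rodrigues(np.array(p["rvec"],float))[0],np.array(p["tvec"],float).ravel()
def onplane(c,px,z):
    K,R,t=c; d=R.T@np.linalg.inv(K)@np.array([px[0],px[1],1.]); C=-R.T@t
    return C+d*(z-C[2])/d[2]
def down(yaw): # tool x axis at yaw, z down
    c,s=np.cos(yaw),np.sin(yaw)
    return np.array([[c,s,0],[s,-c,0],[0,0,-1.]])
E
python3 - <<'E'
from h import *
o=arm.get_obs();print(o["time_s"],np.round(o["tcp_rot"],2).tolist(),o["contact_force"],optics.camera_params("wrist"))
Z=dict(pad=6,pad_handle=6,spout_tip=72,plunger=170,pot=0,mould=0,handle_mid=27,handle_tip=0,lunch_tin=0,tumbler=0,chopsticks=0)
for n in("top","scene"):
    im=snap(n,f"pics/{n}0.png");c=cam(n);print(n,optics.camera_params(n))
    for k,z in Z.items():
        for r in finder.mark_of(k,n)[:2]: print(n,k,np.round(r["conf"],2),np.round(r["point"],1),np.round(onplane(c,r["point"],z),1))
print(arm.get_obs()["time_s"])
E
```

```text
0.0 [[-0.91, 0.42, -0.0], [0.42, 0.91, -0.0], [-0.0, -0.0, -1.0]] [0.08387194 0.34445833 0.05057771] {'fov_y': 60.6875052809562, 'cx': 315.9614020968483, 'cy': 199.4734435086893, 'hand_eye': array([[ 5.67966780e-04, -9.56297756e-01, -2.92394048e-01,
         7.56786092e+01],
       [ 9.99999703e-01,  6.95345459e-04, -3.31712261e-04,
         7.29974201e-01],
       [ 5.20530564e-04, -2.92393773e-01,  9.56297867e-01,
        -1.42135685e+02],
       [ 0.00000000e+00,  0.00000000e+00,  0.00000000e+00,
         1.00000000e+00]])}
top {'fov_y': 49.76691698273212, 'cx': 324.05516125012394, 'cy': 199.1090248830282, 'rvec': array([ 2.14338291, -2.1425098 ,  0.15696634]), 'tvec': array([   6.47427271,  609.08126117, 1487.18691741])}
top pad 0.83 [288.1 207.1] [585.6 137.6   6. ]
top pad_handle 0.91 [296.8 231.3] [497.6 105.1   6. ]
top pad_handle 0.57 [278.7 175.5] [702.7 173.7   6. ]
top spout_tip 0.39 [329.5 161.2] [740.7 -12.5  72. ]
top plunger 0.72 [278.2 171.7] [681.7 157.5 170. ]
top pot 0.89 [284.4 185.3] [667.2 152.8   0. ]
top mould 0.71 [378.9 193.1] [ 638.2 -194.3    0. ]
top han
[... 601 characters left out ...]
316.2 180.1] [491.4 110.1   6. ]
scene spout_tip 0.74 [352.8 180.8] [616.8 125.   72. ]
scene plunger 0.69 [377.4 161.6] [676.7 154.8 170. ]
scene plunger 0.38 [280.9 259.9] [ 629.7 -253.9  170. ]
scene pot 0.82 [370.3 197.2] [670.6 148.1   0. ]
scene mould 0.56 [299.3 276.5] [ 638.4 -200.8    0. ]
scene handle_mid 0.55 [285.4 257.6] [ 580.4 -183.6   27. ]
scene handle_tip 0.62 [211.2 316.3] [ 505.8 -425.4    0. ]
scene handle_tip 0.56 [281.7 262.1] [ 569.6 -190.2    0. ]
scene lunch_tin 0.88 [207.9 314.9] [ 495.7 -427.1    0. ]
scene tumbler 0.91 [360.2 120.4] [472.6 424.4   0. ]
scene tumbler 0.26 [347.9 182.8] [581.2 159.5   0. ]
scene chopsticks 0.63 [374.6 248.5] [773.2  -7.4   0. ]
1.2
```

View pics/top0.png

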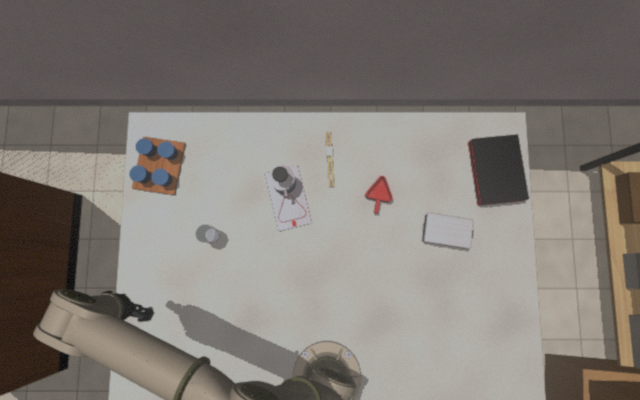

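View pics/scene0.png

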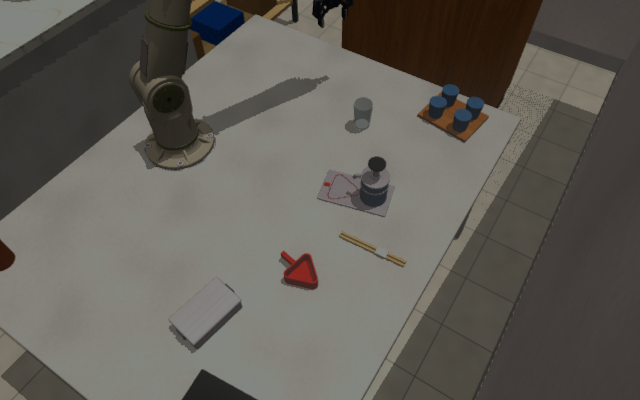

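The top view shows the mould at about (379,192) with its handle pointing down to (376,212). The pot is at (285,180), with its outline at about (291,209). The scene view agrees: mould (300,272), pot (374,185). Nothing stands between the mould and the stand except the chopsticks, which are farther back. Next I take wrist close-ups.

Run:
```python
from h import *
def look(tag,pos,yaw,names):
    arm.movep(pos,down(yaw)); arm.sleep(0.2)
    o=arm.get_obs(); snap("wrist",f"pics/{tag}.png"); c=cam("wrist",o)
    print(tag,o["time_s"],np.round(o["ee_pos"],1),np.round(o["q"],2))
    for k,z in names.items():
        for r in finder.mark_of(k,"wrist")[:2]: print(k,np.round(r["conf"],2),np.round(r["point"],1),np.round(onplane(c,r["point"],z),1))
look("wpot",[540,115,270],np.pi+.25,dict(pad=6,pad_handle=6,spout_tip=72,plunger=170,pot=0))
look("wmould",[560,-185,250],np.pi-.2,dict(mould=0,handle_mid=27,handle_tip=0))
```

```text
wpot 3.3167 [539.9 115.8 269.9] [-0.55  0.21  0.33  1.52 -0.07  1.42  1.61]
pad 0.89 [317.9 192.1] [577.2 129.1   6. ]
spout_tip 0.89 [321.5 242. ] [612.6 141.9  72. ]
plunger 0.65 [321.1 358.5] [676.4 156.8 170. ]
pot 0.92 [318.6 263.4] [674.4 155.3   0. ]
wmould 4.975 [ 560.6 -183.1  250. ] [-0.19  0.33  0.59  1.46 -0.18  1.41  1.78]
mould 0.75 [322. 227.] [ 640.6 -190.4    0. ]
handle_mid 0.67 [322.7 187.5] [ 584.1 -179.2   27. ]
handle_tip 0.72 [325.7 160.9] [ 560.7 -170.6    0. ]
```

View pics/wpot.png

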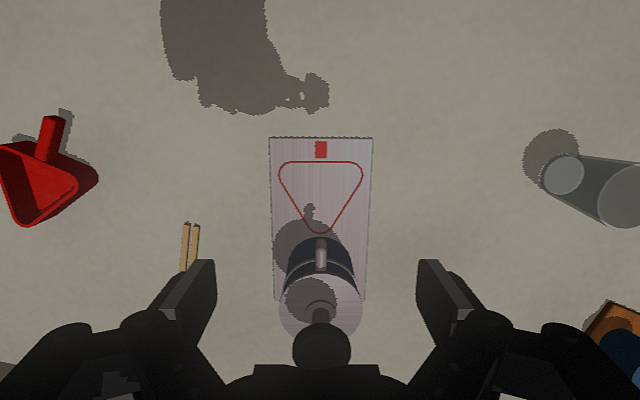

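View pics/wmould.png

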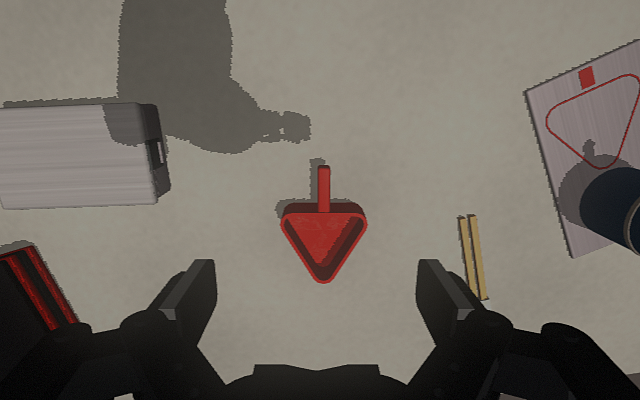

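The pot view shows the stand's front corners at (269,138) and (372,138), the stripe at (320,149), and the outline's base at row 162 with its tip at (320,233). The mould view shows the handle end at (323.5,166) and the rim tip at (323,283). I fit both poses from these features.

Run:
```python
from h import *
def C(pos,yaw): return cam("wrist",dict(ee_pos=np.array(pos),tcp_rot=down(yaw)))
def fit(c,im,poly):  # model outline (x,y)@z from mask contour
    pass
c=C([539.9,115.8,269.9],np.pi+.25)
for n,p in dict(cL=(269,138),cR=(372,138),stripe=(320.7,149),baseL=(283,162.5),baseR=(359,162.5),left=(279,175),right=(363,175),tip=(320,233)).items(): print(n,np.round(onplane(c,p,6),1))
# red contours of outline
im=cv2.imread("pics/wpot.png").astype(int); m=((im[...,2]-im[...,1]>35)).astype(np.uint8); m[:, :265]=0; m[:,380:]=0; m[:158]=0;m[240:]=0
ys,xs=np.nonzero(m); P=np.array([onplane(c,p,6)[:2] for p in zip(xs,ys)])
def tri(Q):  # rounded triangle signed distance: flats 34, corner radius r with corner at 54 -> core flat a: 34-r ; corner 2(34-r)+r=54 -> r=14
    a=20.;V=np.array([[2*a,0],[-a,a*3**.5],[-a,-a*3**.5]]);d=[];s=[]
    N=np.array([[-1,0],[.5,3**.5/2],[.5,-3**.5/2]])
    ins=(Q@N.T-a).max(1)
    for i in range(3):
        A,B=V[i],V[(i+1)%3];t=np.clip((Q-A)@(B-A)/((B-A)@(B-A)),0,1);d.append(np.linalg.norm(Q-A-t[:,None]*(B-A),axis=1))
    return np.where(ins>0,np.min(d,0),ins)-14
from scipy.optimize import least_squares
def pose(P,x0):
    def f(v):
        k,s=np.cos(v[2]),np.sin(v[2]); return tri((P-v[:2])@np.array([[k,-s],[s,k]]))-v[3]
    r=least_squares(f,[*x0,0],loss="soft_l1"); return r.x,np.sqrt(np.mean(r.fun**2))
print("pad",pose(P,[580,132,.25]))
c=C([560.6,-183.1,250],np.pi-.2)
o=arm.get_obs(); print(np.round(o["tcp_rot"]-down(np.pi-.2),4).tolist(), o["ee_pos"]); c=cam("wrist",o)
im=cv2.imread("pics/wmould.png").astype(int); print("hend",onplane(c,(323.5,166),37),"hbase",onplane(c,(323.5,211),37),"tip",onplane(c,(323,283),38))
m=((im[...,2]-im[...,1]>30)).astype(np.uint8); m[:,:250]=0;m[:,390:]=0
print([im[r,323].tolist() for r in range(196,222,3)])
# handle left/right edges per row -> center line
L=[]
for r in range(170,196,3):
    x=np.nonzero(m[r])[0]; L.append(onplane(c,(x.mean(),r),37)[:2]); w=x.max()-x.min()
v=cv2.fitLine(np.float32(L),cv2.DIST_L2,0,.01,.01).ravel();print("handle line",v,w)
# rim outer contour lower sides
ys,xs=np.nonzero(m[222:]); 
e=[]
for r in range(225,284):
    x=np.nonzero(m[r])[0]
    if len(x): e+=[(x.min(),r),(x.max(),r)]
E_=np.array([onplane(c,p,38)[:2] for p in e])
print("mould(rim)",pose(E_,[640,-192,-.2]))
```

```text
cL [527.2  56.3   6. ]
cR [497.1 173.8   6. ]
stripe [524.6 118.5   6. ]
baseL [551.6  78.7   6. ]
baseR [528.9 167.3   6. ]
left [567.8  77.4   6. ]
right [542.5 176.3   6. ]
tip [629.  144.8   6. ]
pad (array([5.74625369e+02, 1.30811871e+02, 2.46470457e-01, 2.36046412e+00]), np.float64(0.6215204305238025))
[[-0.0002, -0.0009, 0.0001], [-0.0009, 0.0002, 0.0001], [-0.0001, 0.0002, 0.0]] [ 560.1611818  -184.43074962  250.05033545]
hend [ 558.1212113  -175.01835769   37.        ] hbase [ 607.38194852 -184.59520485   37.        ] tip [ 694.41292414 -202.13293835   38.        ]
[[40, 46, 152], [40, 47, 152], [40, 45, 153], [40, 44, 151], [40, 46, 153], [37, 44, 159], [39, 46, 154], [39, 46, 151], [35, 41, 151]]
handle line [ 9.7789842e-01 -2.0908053e-01  5.7526910e+02 -1.7823206e+02] 11
mould(rim) (array([ 6.42243416e+02, -1.91718826e+02, -1.96780681e-01, -5.39237284e-01]), np.float64(0.33250142136359234))
```

Run:
```python
from h import *
R=down(np.pi-.198); x,y=583.7,-179.1
arm.command_gripper(0.7)
arm.movep([x,y,80],R); arm.move_l([x,y,9],R,vel=80); arm.sleep(.3)
o=arm.get_obs();print(o["ee_pos"],o["contact_force"])
arm.command_gripper(0,60); arm.sleep(.2)
o=arm.get_obs();print("grip",o["grip_width"],o["grip_force"],o["ee_pos"],o["time_s"])
arm.move_l([x,y,100],vel=120)
yaw=.2465; u=np.array([np.cos(yaw),np.sin(yaw)]); pad=np.array([575.0,130.8])
h=pad-60*u
p=h-62*u
arm.movep([*p,100],down(np.pi+yaw)); arm.move_l([*p,19],vel=80)
arm.sleep(.3)
o=arm.get_obs();print("pre",o["ee_pos"],p,o["grip_width"],o["contact_force"],o["time_s"])
snap("wrist","pics/pre.png")
```

```text
[ 583.89661476 -179.14674281    9.36818495] [ 0.20386414 -0.15845823  0.15175437]
grip 0.1491461920483817 58.55609714984894 [ 583.72867638 -179.0627708     9.12457074] 8.3
pre [456.86843492 101.12483477  19.27392562] [456.6877673 101.0306266] 0.15403730353413414 [-0.52213573 -0.54539207 -1.61741607] 11.85
```

View pics/pre.png

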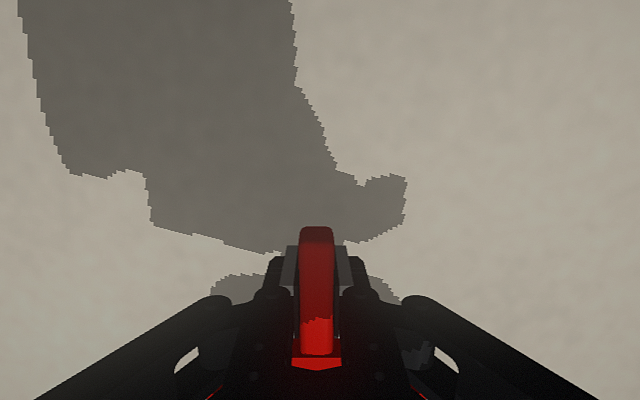

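The handle is held square between the pads, its end at about (317,228). I slide it in.

Run:
```python
from h import *
o=arm.get_obs(); c=cam("wrist",o); yaw=.2465; u=np.array([np.cos(yaw),np.sin(yaw)])
e=onplane(c,(317,229),47)[:2]-o["ee_pos"][:2]; print("handle end rel TCP along/across",e@u,e@[-u[1],u[0]])
h=np.array([575.0,130.8])-60*u
print(arm.move_l([*h,19],vel=50,f_stop=8)); arm.sleep(.2)
print(arm.move_l([*h,14.5],vel=10,f_stop=4)); arm.sleep(.3)
o=arm.get_obs();print(o["ee_pos"],h,o["contact_force"],o["time_s"])
arm.command_gripper(0.45); arm.sleep(.2)
arm.move_l([*h,130],vel=100)
b=np.array([540,115.8])-10*u
arm.movep([*b,270],down(np.pi+.25)); arm.sleep(.6)
o=arm.get_obs(); im=snap("wrist","pics/placed.png"); c=cam("wrist",o); print(o["time_s"])
for k,z in dict(mould=6,handle_mid=33,handle_tip=6,pad=6,plunger=170,spout_tip=72,pot=0).items():
    for r in finder.mark_of(k,"wrist")[:1]: print(k,np.round(r["conf"],2),np.round(r["point"],1),np.round(onplane(c,r["point"],z),1))
cv2.imwrite("pics/placedc.png",cv2.resize(im[100:330,200:440],None,fx=2.5,fy=2.5,interpolation=cv2.INTER_CUBIC))
```

```text
handle end rel TCP along/across -28.983516596113137 1.5842081128454284
False
True
[516.74566432 116.16691222  15.04100306] [516.81365605 116.15932456] [-0.30003926  0.05269675  5.36191805] 14.2167
17.3083
mould 0.67 [322.3 200.2] [576.4 134.5   6. ]
handle_mid 0.63 [323.1 151.2] [513.1 118.3  33. ]
handle_tip 0.83 [321.8 130.1] [493.6 112.2   6. ]
plunger 0.93 [316.4 363.7] [673.3 151.6 170. ]
spout_tip 0.9 [322.5 248.4] [610.1 142.3  72. ]
pot 0.85 [318.3 270.1] [674.7 154.7   0. ]
```

View pics/placedc.png

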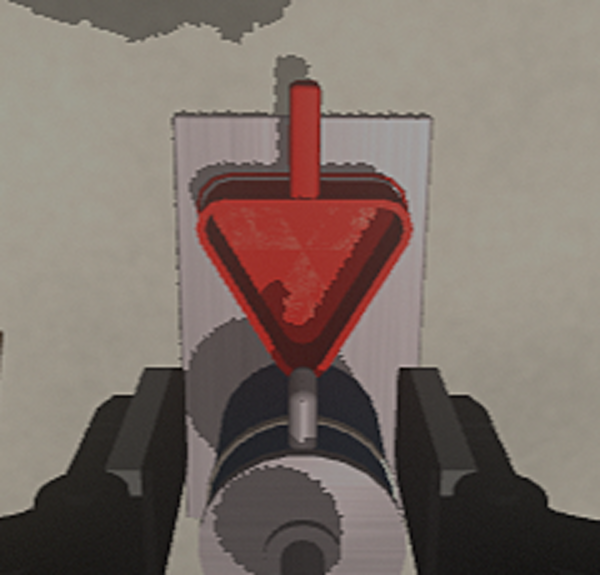

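The mould is on the stand, centred side to side in the outline. A thin strip of outline shows behind its base (crop row 176 for the line, about 183 for the base). I measure that gap and fit the rim.

Run:
```python
from h import *
o=arm.get_obs(); c=cam("wrist",o); yaw=.2465; u=np.array([np.cos(yaw),np.sin(yaw)]);n=np.array([-u[1],u[0]])
pad=np.array([575.0,130.8]); print(o["ee_pos"])
def rel(p,z): q=onplane(c,p,z)[:2]-pad; return np.round([q@u,q@n],1)
im=cv2.imread("pics/placed.png").astype(int)
for col in (290,300,308,332,345,352): print(col,[tuple(im[r,col]) for r in range(166,184)] if col in(300,345) else "")
for r in (168,169,170,171,172,173,174,180): print(r,rel((320,r),6),rel((320,r),44))
for nm,p,z in [("cL",(174/2.5+200,115/2.5+100),6),("cR",(432/2.5+200,115/2.5+100),6),("rimL",(198/2.5+200,225/2.5+100),44),("rimR",(411/2.5+200,225/2.5+100),44),("rimback",(250/2.5+200,200/2.5+100),44),("hend",(305/2.5+200,82/2.5+100),43),("tip",(302/2.5+200,374/2.5+100),44)]: print(nm,rel(p,z))
```

```text
[530.31372483 113.35663263 270.0378515 ]
290 
300 [(np.int64(77), np.int64(79), np.int64(86)), (np.int64(83), np.int64(83), np.int64(92)), (np.int64(87), np.int64(89), np.int64(92)), (np.int64(31), np.int64(36), np.int64(101)), (np.int64(42), np.int64(46), np.int64(87)), (np.int64(94), np.int64(94), np.int64(96)), (np.int64(40), np.int64(43), np.int64(74)), (np.int64(34), np.int64(38), np.int64(69)), (np.int64(39), np.int64(41), np.int64(72)), (np.int64(37), np.int64(41), np.int64(70)), (np.int64(39), np.int64(43), np.int64(72)), (np.int64(38), np.int64(40), np.int64(71)), (np.int64(35), np.int64(39), np.int64(65)), (np.int64(37), np.int64(41), np.int64(84)), (np.int64(48), np.int64(54), np.int64(172)), (np.int64(45), np.int64(52), np.int64(162)), (np.int64(47), np.int64(52), np.int64(161)), (np.int64(53), np.int64(59), np.int64(160))]
308 
332 
345 [(np.int64(80), np.int64(82), np.int64(91)), (np.int64(85), np.int64(86), np.int64(95)), (np.int64(90), np.int64(91), np.int64(97)), (np.int64(39), np.int64(43), np.int64(86)), (np.int64(36), np.int64(41), np.int64(96)), (np.int64(97), np
[... 248 characters left out ...]
np.int64(43), np.int64(45), np.int64(73)), (np.int64(39), np.int64(41), np.int64(67)), (np.int64(39), np.int64(42), np.int64(85)), (np.int64(55), np.int64(61), np.int64(173)), (np.int64(52), np.int64(60), np.int64(163)), (np.int64(50), np.int64(56), np.int64(160)), (np.int64(67), np.int64(76), np.int64(160))]
352 
168 [-38.3   0.1] [-46.2  -0.4]
169 [-37.1   0.1] [-45.1  -0.4]
170 [-35.8   0.1] [-43.9  -0.4]
171 [-34.6   0.1] [-42.8  -0.4]
172 [-33.4   0.1] [-41.7  -0.4]
173 [-32.1   0.1] [-40.6  -0.4]
174 [-30.9   0.1] [-39.5  -0.3]
180 [-23.4   0.2] [-32.7  -0.3]
cL [-64.6 -59.9]
cR [-65.1  62.5]
rimL [-21.  -45.8]
rimR [-21.4  49.4]
rimback [-32.6 -22.4]
hend [-84.2   1.5]
tip [51.7  1.3]
```

Base edge is at -33.8 mm and the outline line at -36.5 mm (its margin is about 2.4 mm), with lateral error around 0.5 mm. The placing is good, so now I press the plunger.

Run:
```python
from h import *
x,y=673.6,156.3
arm.command_gripper(0,40)
arm.move_l([x,y,230],vel=150); arm.move_l([x,y,180],vel=80); arm.sleep(.4)
o=arm.get_obs(); f0=o["contact_force"][2]; print(o["ee_pos"],f0,o["time_s"])
F=lambda:(lambda o:(o["contact_force"][2]-f0,o["ee_pos"][2],o["time_s"]))(arm.get_obs())
hit=arm.move_l([x,y,130],vel=10,f_stop=13)
s=F();print(hit,np.round(s,2)); z=s[1]; t0=None; log=[]
for i in range(60):
    f=F(); log.append(np.round(f,2).tolist())
    if f[0]>12.5 and t0 is None: t0=f[2]
    if t0 and f[2]-t0>1.6: break
    if f[0]<15: z-=.15
    elif f[0]>21: z-=-.15
    else: arm.sleep(.05); continue
    arm.move_l([x,y,z],vel=5); 
print(len(log),log[:12],log[-8:])
arm.move_l([x,y,185],vel=40); arm.sleep(.3); print(F())
```

```text
[673.70328285 156.30558293 180.24932212] 0.4024287099169382 20.5167
True [  5.25 148.72  23.49]
30 [[5.25, 148.72, 23.49], [4.18, 148.68, 23.74], [6.29, 148.65, 23.99], [6.45, 148.64, 24.24], [7.16, 148.62, 24.49], [7.52, 148.6, 24.74], [8.32, 148.56, 24.99], [9.96, 148.57, 25.24], [9.86, 148.55, 25.49], [10.26, 148.49, 25.74], [10.76, 148.48, 25.99], [11.66, 148.48, 26.24]] [[15.31, 148.32, 27.99], [15.78, 148.33, 28.04], [15.94, 148.35, 28.09], [15.85, 148.35, 28.14], [15.08, 148.33, 28.19], [17.04, 148.33, 28.24], [15.0, 148.33, 28.29], [17.37, 148.33, 28.54]]
(np.float64(0.0017285009784341332), np.float64(184.8439658438414), 29.9667)
```

The solid stop came about 21.5 mm down and was held at 12.5–17 N for 1.6 s. I back off and check.

Run:
```python
from h import *
arm.move_l([673.6,156.3,270],vel=150)
arm.movep([530.3,113.4,270],down(np.pi+.25)); arm.sleep(.6)
im=snap("wrist"); s=snap("scene")
a=cv2.resize(im[100:400,200:440],(480,600)); b=cv2.resize(s[120:320,260:420],(320,400))
b=cv2.copyMakeBorder(b,0,200,0,0,cv2.BORDER_CONSTANT); cv2.imwrite("pics/fin.png",np.hstack([a,b]))
c=cam("scene"); r=finder.mark_of("plunger","scene"); print([(q["conf"],q["point"]) for q in r[:2]],arm.get_obs()["time_s"],arm.get_obs()["ee_pos"])
```

```text
[(0.52, [378.4, 161.4])] 32.0833 [530.32158241 113.40852933 270.03783247]
```

View pics/fin.png

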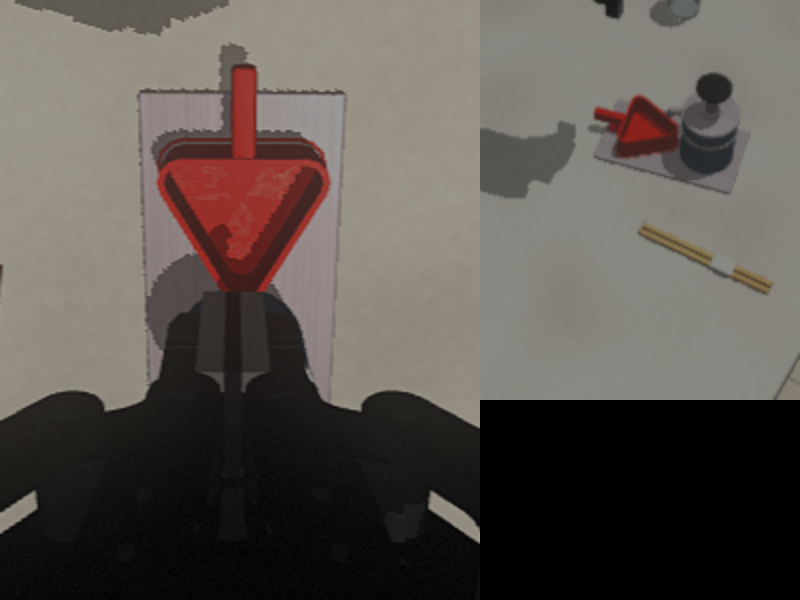

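The mould still sits in its outline, with the same thin strip behind its base. The plunger is back up, found at scene pixel (378,161) against (377,162) at the start. The robot is clear of everything.

```bash
python3 -c "
from h import *
print(arm.job_done())"
```

```text
the job is handed in; nothing more can be done
None
```

The job is handed in: the mould is released in its outline within about 0.5 mm, and the plunger met its stop about 21.5 mm down, was held there at 12.5–17 N for 1.6 s, and is back up; I touched neither tin, tumbler nor chopsticks (about 32 s used).

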